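Click the larder thermostat round to the blue pin

ROBOT

A 7-joint arm with a two-finger parallel gripper is mounted at the origin on the work surface; the furniture and walls round the work are solid. World frame = base frame: x ahead of the robot, y to its left, z up, the work surface at z = 0. Lengths are in m, angles in rad, forces in N, time in s.
With the tool pointing down it reaches from about 0.4 to 0.85 m from the base axis. Payload 4.5 kg.
Tool frame: the origin (TCP) lies on the centre line of the jaws, within the pads' length; the fingertips stand 11 mm ahead of it and the grasp point (between the pads) lies 8 mm behind it; z points along the fingers, y is the line along which they close (so a half turn about z gives the same grasp; the last joint's range is limited). The gripper opens to 88 mm and grips with 3 to 60 N. Pads are 18 mm wide; open, the fingers measure 123 mm over their backs; the gripper's body (75 mm by 187 mm) begins 45 mm behind the grasp point.
Start: joints at [1.324, 0.689, -0.195, 1.565, 0.157, 0.902, -0.215], TCP at [0.173, -0.601, 0.25] pointing down, gripper open.
Joint ranges: [-3.01, 3.01], [-0.46, 2.08], [-1.47, 1.51], [0.13, 2.56], [-1, 4.14], [0.04, 2.09], [-2.66, 2.66]. Speed limits (rad/s): [2.57, 2.57, 3.14, 3.14, 3.14, 3.14, 3.14].

INTERFACE

Orientations are given as a unit quaternion [x, y, z, w].
In Python, from plant import * gives the robot as it stands. The module is installed in compiled form; this text tells all that it offers.
- The arm moves only by the tool send_rows, never from a script. Its argument "motion" is a list of rows, each an object of numbers: "x", "y", "z": the shift along the tool's x, y, z in cm; "rx", "ry", "rz": the turn, a rotation vector about the tool's x, y, z in rad; "jaw": the finger opening in cm, from 0 to 8.81. In form: [{"x": .., "y": .., "z": .., "rx": .., "ry": .., "rz": .., "jaw": ..}, ...]. A call has exactly 5 rows; each row shifts and turns the commanded pose from where the row before left it, along the tool's axes as they then stand; what a row does not reach is not made up. A row lasts 1/10 s, in which the tool goes at most 50 mm and 8.59 degrees, less where a joint would pass 70% of its speed; a pose out of reach is approached as far as the arm can. A call is refused whole if a number of a shift passes 5 or a number of a turn 0.15, either way. A call with a gripper value outside its range is refused whole. The fingers move at their own pace and stop on an object; "grip_force" is the grip in N (left out, the last holds). Time passes only in rows, so rows that do not move let the fingers close, or fill a call up. It gives the time, the measured TCP pose, the force, the opening and the grip force at its end, in the units of the state.
- get_state(): the state, without advancing time (a new reading comes with each control period).
- snapshot(name): name is "side" or "top" or "wrist"; returns a dict with "img" (384x512x3 uint8, red, green, blue), "vertical_fov" (degrees; the focal length in pixels is half the picture's height over the tangent of half this angle, whatever the lens; pixels are square), "cx", "cy" (the principal point, pixels), "extrinsics" (4x4, takes a point from camera to world coordinates). Camera axes: x right, y up, looking along -z (the intrinsics and any distortion apply to the point x, -y, -z); pixel columns grow to the right and rows downward; lengths in m; the calibration is good to about 2 mm. A picture is of the moment at which its call begins. There is no depth.
- finish_job(): hands the job in; it is judged then, once.
The state is a dict: "clock": time; "q": joint angles; "qd": joint speeds; "joint_torque": joint torques, N m; "tool_pos": TCP position; "eef_rot": TCP orientation; "contact_force": force on the tool from outside, world axes, zero at the start; "moment": the same for the moment, N m; "opening": opening from 0.0 (shut) to 1.0 (fully open); "finger_force": force on a finger pad.
Only numpy, scipy, OpenCV 4.12 (cv2) and the standard library are available. Lean on these libraries where they do the work, as an engineer would, in place of code of your own. Each camera call takes 0.05 s, during which the arm holds its last target. There are 200 camera calls.

TASK

The white pointer of the larder thermostat rests midway between a blue and a yellow pin. With a fingertip pressed on the knurled black dial, rub it round by one click, so that the pointer drops into the click position in line with the blue pin, then leave it. Nothing is to be pinched or lifted: do not shove or lift the thermostat, leave both pins in their holes, and leave the other things on the worktop where they stand.

Things in the scene. Friction and masses are not known exactly. Their poses are not given: they have to be found in the camera images.
- thermostat: White plastic thermostat housing, 165 x 160 x 45 mm, 0.9 kg in all, standing loose on rubber feet, turned up to 0.5 rad. Origin: centre of its underside. Its x axis points from its louvred front (towards the robot) to the pins at its back, z up. The vertical dial axis stands 20 mm in front of the origin, at (-0.020, 0) m of this frame.
- dial_top (a point): Centre of the top of the dial: a black rubber disc, 96 mm wide, 18 mm thick, knurled on rim and top, top 73 mm above the worktop, vertical axis. Flat from the axis to 45 mm out. It is sprung downwards: yields from 1 N on, 1 mm for every 1.2 N, 6 mm at most. A fingertip pressed on its top with 4 to 6 N, 36 mm from the axis, turns it by friction when moved along the arc.
- pointer_tip (a point): Outer end of the white pointer line painted on the dial's top, 46 mm from the dial axis; the pointer runs from the axis to this point.
- dial (a joint): Angle of the dial, rad, counterclockwise from above positive; 0: pointer along the housing's x axis. Click positions at -1.2, -0.6, 0, 0.6 and 1.2 rad; let go, it falls into the nearest one. The hump between two takes about 0.05 N m. It starts in the one at 0.
- blue_pin_head (a point): Centre of the head of the blue pin: head 16 mm wide, 12 mm high, standing on the housing, its stem loose in a hole 74 mm from the dial axis, in line with the click position at +0.6 or at -0.6 rad (which one varies). The head's top is 57 mm above the worktop, 16 mm lower than the dial's top.
- yellow_pin_head (a point): Centre of the head of the like yellow pin, in the hole on the other side (-0.6 or +0.6 rad).
- tea: Bystander: tea box, upright, red, 145 mm tall; origin at its underside. Leave it alone.
- garlic_bulb: Bystander: garlic bulb, 58 mm; origin at its underside. Leave it alone.
- jam: Bystander: squat jam jar with a checked lid, 75 mm tall; origin at its underside. Leave it alone.
- tin: Bystander: pink spice tin, 72 mm tall; origin at its underside. Leave it alone.
- cup: Bystander: white mug, 91 mm tall; origin at its underside. Leave it alone.
- cork_bottle: Bystander: corked bottle of green spice, 121 mm tall; origin at its underside. Leave it alone.
- fish: Bystander: flat fish tin, 26 mm tall; origin at its underside. Leave it alone.

How it is judged:
By the outcome, as a careful person would: the job done as asked, in the order asked, and still so for the second after the job is handed in, with the robot touching nothing.
It also fails if it takes over 29 s, if anything falls off the work surface, if the arm or the gripper's body presses on something with over 40 N, if the wrist force passes 120 N, or if a joint passes its speed limit or range.

## Working session

There is one attempt and no reset: what is moved stays moved. The work goes in short steps, Python scripts to look and compute and a tool call to move; the robot and the scene stay as the last step left them, time stands still between calls to the robot, and variables do not carry over. Pictures are saved under pics/ and viewed, at most 10 in all, crops included, and the job is handed in when it is done.

Besides the shell and the picture viewer there is one more tool, called as a command line: name --argument value ..., lists and objects as JSON in quotes. send_rows: Moves the arm, as the interface text tells. Its arguments: {"type":"object","properties":{"motion":{"type":"array"},"grip_force":{"type":"number"}},"required":["motion"]}

```bash
mkdir -p pics
cat > h.py <<'E'
from plant import *
import numpy as np, cv2
from scipy.spatial.transform import Rotation as R
def snap(n,f):
    s=snapshot(n); cv2.imwrite('pics/'+f,s['img'][:,:,::-1]); 
    np.savez('pics/'+f+'.npz',**{k:v for k,v in s.items()}); return s
def ray(s,u,v):
    f=192/np.tan(np.radians(s['vertical_fov'])/2)
    E=np.array(s['extrinsics']); d=E[:3,:3]@np.array([(u-s['cx'])/f,-(v-s['cy'])/f,-1]); return E[:3,3],d
def atz(s,u,v,z):
    o,d=ray(s,u,v); return o+d*(z-o[2])/d[2]
E
python3 - <<'E'
from h import *
a=snap('top','top1.png');b=snap('side','side1.png')
print(a.keys(),a['vertical_fov'],a['cx'],a['cy'],a['extrinsics'],b['extrinsics'])
cv2.imwrite('pics/both.png',cv2.resize(np.vstack([a['img'],b['img']])[:,:,::-1],None,fx=.78,fy=.78))
print(get_state())
E
```

```text
dict_keys(['img', 'vertical_fov', 'cx', 'cy', 'extrinsics']) 43.79432043000317 252.97940418273296 196.13215813782506 [[ 9.37263853e-04  9.98270745e-01 -5.87761910e-02  4.38293487e-01]
 [-9.99788741e-01 -2.71393115e-04 -2.05523637e-02 -1.75020846e-01]
 [-2.05327749e-02  5.87830370e-02  9.98059597e-01  1.33055657e+00]
 [ 0.00000000e+00  0.00000000e+00  0.00000000e+00  1.00000000e+00]] [[-0.98834307  0.12990562 -0.07938828  0.43997069]
 [-0.15209637 -0.81962794  0.55233751  0.44509162]
 [ 0.0066829   0.55797362  0.82983177  1.00464502]
 [ 0.          0.          0.          1.        ]]
{'clock': 0.1, 'q': array([ 1.32379405,  0.68987805, -0.19454103,  1.56621824,  0.1573313 ,
        0.90249745, -0.21508467]), 'qd': array([-2.45703168e-04, -2.37087740e-03, -1.84046706e-03, -2.86283540e-03,
       -1.06545109e-03,  4.35074245e-04, -3.79523076e-05]), 'joint_torque': array([-4.01621030e-03, -5.28499317e+01, -1.27180818e+00, -1.53837454e+01,
       -5.25772898e-02,  2.00429007e-03,  6.44450347e-05]), 'tool_pos': array([ 0.1730191 , -0.60001653,  0.24901033]), 'eef_rot': array([ 9.90150905e-01,  1.40001933e-01, -1.76085669e-04, -7.83332827e-04]), 'contact_force': array([-0.59975208, -0.1486161 ,  1.09059362]), 'moment': array([-0.01043111, -0.0236073 ,  0.01698305]), 'finger_force': 0.0, 'opening': 1.0029763237303775}
```

View pics/both.png

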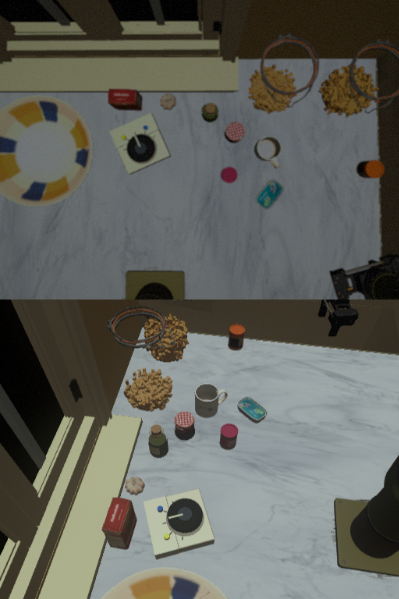

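The top picture shows the white housing with its black dial at about px (180,188). The blue pin is upper right at about (187,163) and the yellow pin upper left. The tea box and garlic stand behind. I'll enlarge it.

Run:
```python
import cv2,numpy as np
a=cv2.imread('pics/top1.png')[140:230,130:230];b=cv2.imread('pics/side1.png')[235:335,170:290]
cv2.imwrite('pics/c1.png',np.hstack([cv2.resize(a,(400,360),interpolation=2),cv2.resize(b,(400,360),interpolation=2)]))
```

```text
(no output)
```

View pics/c1.png

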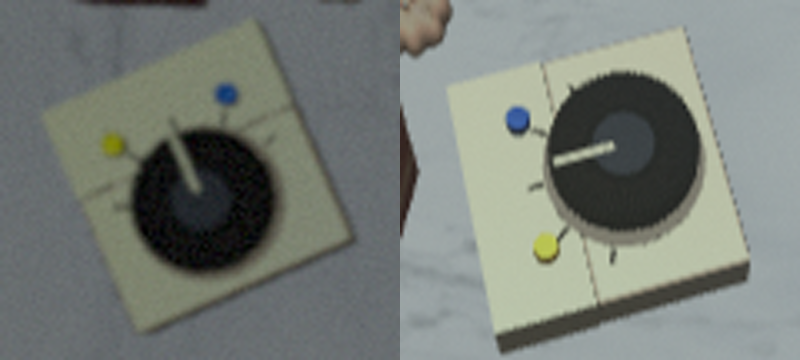

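The top view (crop ÷4, +130/+140) puts the dial at px (180.8,190), blue at (186.8,163.8), yellow at (158.3,176.3) and the pointer tip at (173.3,173.8). Blue is clockwise of the pointer, so the target is -0.6 rad.

Run:
```python
from h import *
L=lambda f:dict(np.load('pics/'+f+'.png.npz'))
t=L('top1');s=L('side1')
T=dict(dial=(180.8,190,.073),blue=(186.8,163.8,.057),yel=(158.3,176.3,.057),tip=(173.3,173.8,.073))
S=dict(dial=(236.6,276.7,.073),blue=(205.4,268.1,.057),yel=(213.8,303.6,.057),tip=(170+154*.3,235+162*.278,.073))
for D,c in((T,t),(S,s)):
    P={k:atz(c,*v) for k,v in D.items()}
    for k,p in P.items():
        d=p-P['dial']; print(k,p.round(4),np.hypot(*d[:2]).round(4),np.arctan2(d[1],d[0]).round(3))
st=get_state();print(R.from_quat(st['eef_rot']).as_matrix().round(3))
```

```text
dial [0.5287 0.0421 0.073 ] 0.0 0.0
blue [0.6005 0.0293 0.057 ] 0.0729 -0.176
yel [0.5668 0.1059 0.057 ] 0.0743 1.033
tip [0.5718 0.0625 0.073 ] 0.0477 0.442
dial [0.5285 0.051  0.073 ] 0.0 0.0
blue [0.6004 0.035  0.057 ] 0.0736 -0.219
yel [0.5666 0.1106 0.057 ] 0.0707 1.002
tip [0.5696 0.0651 0.073 ] 0.0435 0.33
[[ 0.961  0.277 -0.001]
 [ 0.277 -0.961  0.002]
 [-0.    -0.002 -1.   ]]
```

send_rows --motion '[{"x":1.5,"y":-1.6,"z":0,"rx":0,"ry":0,"rz":0,"jaw":0},{"x":2.5,"y":-2.7,"z":0,"rx":0,"ry":0,"rz":0,"jaw":0},{"x":2.5,"y":-2.7,"z":0,"rx":0,"ry":0,"rz":0,"jaw":0},{"x":2.5,"y":-2.7,"z":0,"rx":0,"ry":0,"rz":0,"jaw":0},{"x":2.5,"y":-2.7,"z":0,"rx":0,"ry":0,"rz":0,"jaw":0}]' --grip_force 10

```text
clock: 0.6
tool_pos: [0.2497, -0.448, 0.2495]
eef_rot: [0.99, 0.14, -0.0, -0.0]
contact_force: [0.8, 0.2, 0.9]
opening: 0.57
finger_force: 0.0
```

send_rows --motion '[{"x":2.5,"y":-2.7,"z":0,"rx":0,"ry":0,"rz":0,"jaw":0},{"x":2.5,"y":-2.7,"z":0,"rx":0,"ry":0,"rz":0,"jaw":0},{"x":2.5,"y":-2.7,"z":0,"rx":0,"ry":0,"rz":0,"jaw":0},{"x":2.5,"y":-2.7,"z":0,"rx":0,"ry":0,"rz":0,"jaw":0},{"x":2.5,"y":-2.7,"z":0,"rx":0,"ry":0,"rz":0,"jaw":0}]'

```text
clock: 1.1
tool_pos: [0.3324, -0.2838, 0.2496]
eef_rot: [0.99, 0.14, -0.0, -0.0]
contact_force: [0.3, 0.3, -0.2]
opening: 0.116
finger_force: 0.0
```

send_rows --motion '[{"x":2.5,"y":-2.7,"z":0,"rx":0,"ry":0,"rz":0,"jaw":0},{"x":2.5,"y":-2.7,"z":0,"rx":0,"ry":0,"rz":0,"jaw":0},{"x":2.5,"y":-2.7,"z":0,"rx":0,"ry":0,"rz":0,"jaw":0},{"x":2.5,"y":-2.7,"z":0,"rx":0,"ry":0,"rz":0,"jaw":0},{"x":2.5,"y":-2.7,"z":0,"rx":0,"ry":0,"rz":0,"jaw":0}]'

```text
clock: 1.6
tool_pos: [0.4151, -0.1194, 0.2496]
eef_rot: [0.99, 0.14, -0.0, -0.0]
contact_force: [1.5, -0.3, 0.6]
opening: 0.005
finger_force: 0.0
```

send_rows --motion '[{"x":2.0,"y":-3.2,"z":0,"rx":0,"ry":0,"rz":0,"jaw":0},{"x":2.0,"y":-3.2,"z":0,"rx":0,"ry":0,"rz":0,"jaw":0},{"x":2.0,"y":-3.2,"z":0,"rx":0,"ry":0,"rz":0,"jaw":0},{"x":1.5,"y":-2.5,"z":0,"rx":0,"ry":0,"rz":0,"jaw":0},{"x":1,"y":-1.3,"z":0,"rx":0,"ry":0,"rz":0,"jaw":0}]'

```text
clock: 2.1
tool_pos: [0.4595, 0.0346, 0.2495]
eef_rot: [0.99, 0.142, 0.0, -0.001]
contact_force: [0.6, 0.6, -0.0]
opening: 0.007
finger_force: 0.0
```

Run:
```python
from h import *
w=snap('wrist','w1.png');print(get_state()['tool_pos'],get_state()['contact_force'],w['extrinsics'],w['vertical_fov'])
```

```text
[0.46069119 0.03665922 0.2496454 ] [ 2.0047574   2.29781075 -0.26327235] [[ 2.81266212e-01  9.23531609e-01  2.60727222e-01  5.26057948e-01]
 [-9.59629351e-01  2.70943092e-01  7.55072770e-02  5.34726031e-02]
 [-9.08882905e-04 -2.71439141e-01  9.62455176e-01  3.84127401e-01]
 [ 0.00000000e+00  0.00000000e+00  0.00000000e+00  1.00000000e+00]] 68.15868855162643
```

View pics/w1.png

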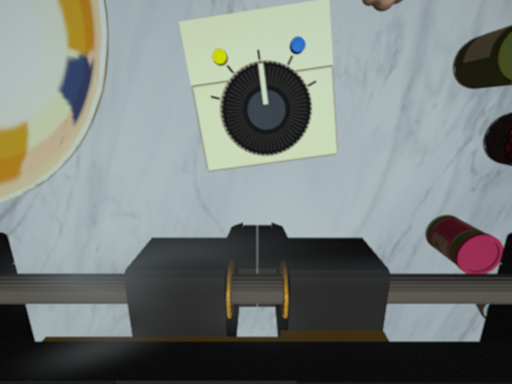

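The wrist view shows the dial centred at about (266,108), blue at (297,45), yellow at (220,57) and the pointer tip at (262,64). The closed fingertips are at (257,228), and the area in front of the housing is clear.

Run:
```python
from h import *
w=dict(np.load('pics/w1.png.npz'))
D=dict(dial=(266.3,108,.073),blue=(297.5,45,.057),yel=(220,57,.057),tip=(261.5,64,.073),fl=(209,170,.045),fr=(337,154,.045))
P={k:atz(w,*v) for k,v in D.items()}
for k,p in P.items():
    d=p-P['dial']; print(k,p.round(4),np.hypot(*d[:2]).round(4),np.arctan2(d[1],d[0]).round(3))
st=get_state();M=R.from_quat(st['eef_rot']).as_matrix()
for c in ((.5287,.0421),P['dial'][:2]):
  goal=np.array([c[0]-.036*np.cos(.3),c[1]-.036*np.sin(.3),.094])
  print(goal,'tool cm',(M.T@(goal-st['tool_pos'])*100).round(2))
```

```text
dial [0.5314 0.0449 0.073 ] 0.0 0.0
blue [0.6014 0.0315 0.057 ] 0.0713 -0.189
yel [0.5674 0.1065 0.057 ] 0.0713 1.041
tip [0.5709 0.062  0.073 ] 0.0431 0.407
fl [0.4429 0.09   0.045 ] 0.0993 2.67
fr [ 0.505  -0.0524  0.045 ] 0.1009 -1.835
[0.49430789 0.03146127 0.094     ] tool cm [ 3.04  1.49 15.57]
[0.4969828  0.03428035 0.094     ] tool cm [ 3.38  1.29 15.57]
```

send_rows --motion '[{"x":0.8,"y":0.3,"z":2.5,"rx":0,"ry":0,"rz":0,"jaw":0},{"x":1.2,"y":0.5,"z":3.5,"rx":0,"ry":0,"rz":0,"jaw":0},{"x":1.2,"y":0.5,"z":3.5,"rx":0,"ry":0,"rz":0,"jaw":0},{"x":0,"y":0,"z":3,"rx":0,"ry":0,"rz":0,"jaw":0},{"x":0,"y":0,"z":1.5,"rx":0,"ry":0,"rz":0,"jaw":0}]'

```text
clock: 2.65
tool_pos: [0.4924, 0.0267, 0.1072]
eef_rot: [0.99, 0.14, -0.002, 0.0]
contact_force: [-0.4, 0.4, -0.1]
opening: 0.005
finger_force: 0.0
```

send_rows --motion '[{"x":0,"y":0,"z":1.0,"rx":0,"ry":0,"rz":0,"jaw":0},{"x":0,"y":0,"z":0,"rx":0,"ry":0,"rz":0,"jaw":0},{"x":0,"y":0,"z":0,"rx":0,"ry":0,"rz":0,"jaw":0},{"x":0,"y":0,"z":0,"rx":0,"ry":0,"rz":0,"jaw":0},{"x":0,"y":0,"z":0,"rx":0,"ry":0,"rz":0,"jaw":0}]'

```text
clock: 3.15
tool_pos: [0.4942, 0.0279, 0.1006]
eef_rot: [0.99, 0.14, 0.001, 0.0]
contact_force: [-0.3, 0.3, -0.5]
opening: 0.01
finger_force: 0.0
```

Run:
```python
from h import *
w=snap('wrist','w2.png');s=get_state();print(s['tool_pos'],s['contact_force'],s['eef_rot'])
```

```text
[0.49408043 0.02784154 0.10048224] [-0.04819842  0.3837934   0.14222689] [9.90163212e-01 1.39915011e-01 7.74019832e-04 6.12328530e-05]
```

View pics/w2.png

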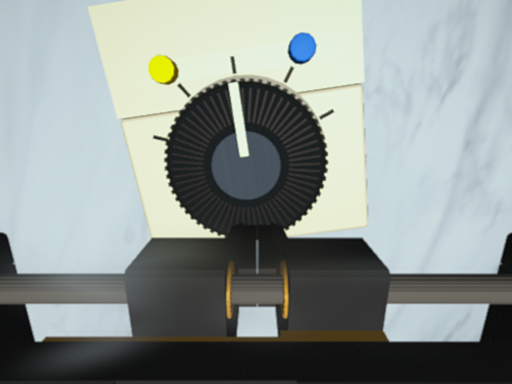

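The dial centre (hub) is at about (246.5,161), the fingertips are over its near edge, and the pins are clear.

Run:
```python
from h import *
w=dict(np.load('pics/w2.png.npz'));s=get_state();M=R.from_quat(s['eef_rot']).as_matrix()
c=atz(w,246.5,161,.073);t=atz(w,234,83,.073)
L=atz(w,165,161,.073);Rr=atz(w,328,161,.073)
print(c,t,np.linalg.norm(t-c),np.linalg.norm(L-Rr))
g=c-[.036*np.cos(.28),.036*np.sin(.28),0]
print(g,(M.T@(g-s['tool_pos'])*100).round(2))
```

```text
[0.53233126 0.04446049 0.073     ] [0.57117017 0.06221628 0.073     ] 0.042705137928945036 0.09403273273032134
[0.49773327 0.03451168 0.073     ] [ 0.53 -0.54  2.75]
```

send_rows --motion '[{"x":0.4,"y":-0.5,"z":0.6,"rx":0,"ry":0,"rz":0,"jaw":0},{"x":0,"y":0,"z":0.6,"rx":0,"ry":0,"rz":0,"jaw":0},{"x":0,"y":0,"z":0.3,"rx":0,"ry":0,"rz":0,"jaw":0},{"x":0,"y":0,"z":0.1,"rx":0,"ry":0,"rz":0,"jaw":0},{"x":0,"y":0,"z":0.1,"rx":0,"ry":0,"rz":0,"jaw":0}]'

```text
clock: 3.7
tool_pos: [0.496, 0.0339, 0.0826]
eef_rot: [0.99, 0.14, -0.0, 0.0]
contact_force: [-0.2, 0.6, 3.7]
opening: 0.007
finger_force: 1.5
```

send_rows --motion '[{"x":0,"y":0,"z":0.1,"rx":0,"ry":0,"rz":0,"jaw":0},{"x":0,"y":0,"z":0,"rx":0,"ry":0,"rz":0,"jaw":0},{"x":0,"y":0,"z":0,"rx":0,"ry":0,"rz":0,"jaw":0},{"x":0,"y":0,"z":0,"rx":0,"ry":0,"rz":0,"jaw":0},{"x":0,"y":0,"z":0,"rx":0,"ry":0,"rz":0,"jaw":0}]'

```text
clock: 4.2
tool_pos: [0.496, 0.0338, 0.0818]
eef_rot: [0.99, 0.14, 0.0, 0.0]
contact_force: [-1.1, 1.0, 4.4]
opening: 0.009
finger_force: 1.9
```

send_rows --motion '[{"x":0,"y":0,"z":0.1,"rx":0,"ry":0,"rz":0,"jaw":0},{"x":0,"y":0,"z":0,"rx":0,"ry":0,"rz":0,"jaw":0},{"x":0.005,"y":-0.18,"z":0,"rx":0,"ry":0,"rz":0.05,"jaw":0},{"x":0.005,"y":-0.18,"z":0,"rx":0,"ry":0,"rz":0.05,"jaw":0},{"x":0.005,"y":-0.18,"z":0,"rx":0,"ry":0,"rz":0.05,"jaw":0}]'

```text
clock: 4.7
tool_pos: [0.495, 0.0382, 0.0808]
eef_rot: [0.998, 0.064, -0.0, 0.001]
contact_force: [-0.5, -1.4, 4.4]
opening: 0.005
finger_force: 2.5
```

send_rows --motion '[{"x":0.005,"y":-0.18,"z":0,"rx":0,"ry":0,"rz":0.05,"jaw":0},{"x":0.005,"y":-0.18,"z":0,"rx":0,"ry":0,"rz":0.05,"jaw":0},{"x":0.005,"y":-0.18,"z":0,"rx":0,"ry":0,"rz":0.05,"jaw":0},{"x":0,"y":0,"z":0,"rx":0,"ry":0,"rz":0,"jaw":0},{"x":0,"y":0,"z":0,"rx":0,"ry":0,"rz":0,"jaw":0}]'

```text
clock: 5.2
tool_pos: [0.4944, 0.0438, 0.0807]
eef_rot: [1.0, -0.01, -0.0, 0.001]
contact_force: [-0.9, -0.5, 4.9]
opening: 0.011
finger_force: 2.5
```

Run:
```python
from h import *
w=snap('wrist','w3.png');s=get_state();print(s['tool_pos'],s['contact_force'],R.from_quat(s['eef_rot']).as_matrix().round(3)[:2,0])
```

```text
[0.49445254 0.04371432 0.08071799] [-1.32955978 -0.48807806  4.87724444] [ 1.   -0.02]
```

View pics/w3.png

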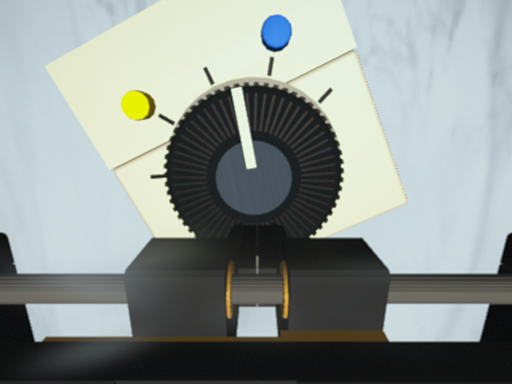

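The pointer, at (237,90), is now halfway between the 0 tick and the blue tick. The dial follows without slip and the housing hasn't moved. I'll go on for the remaining 0.3 rad.

send_rows --motion '[{"x":0.005,"y":-0.18,"z":0,"rx":0,"ry":0,"rz":0.05,"jaw":0},{"x":0.005,"y":-0.18,"z":0,"rx":0,"ry":0,"rz":0.05,"jaw":0},{"x":0.005,"y":-0.18,"z":0,"rx":0,"ry":0,"rz":0.05,"jaw":0},{"x":0.005,"y":-0.18,"z":0,"rx":0,"ry":0,"rz":0.05,"jaw":0},{"x":0.005,"y":-0.18,"z":0,"rx":0,"ry":0,"rz":0.05,"jaw":0}]'

```text
clock: 5.75
tool_pos: [0.4957, 0.0534, 0.0807]
eef_rot: [0.991, -0.135, -0.0, 0.0]
contact_force: [-2.0, 0.3, 4.7]
opening: 0.008
finger_force: 2.5
```

send_rows --motion '[{"x":0.005,"y":-0.18,"z":0,"rx":0,"ry":0,"rz":0.05,"jaw":0},{"x":0,"y":0,"z":0,"rx":0,"ry":0,"rz":0,"jaw":0},{"x":0,"y":0,"z":0,"rx":0,"ry":0,"rz":0,"jaw":0},{"x":0,"y":0,"z":0,"rx":0,"ry":0,"rz":0,"jaw":0},{"x":0,"y":0,"z":0,"rx":0,"ry":0,"rz":0,"jaw":0}]'

```text
clock: 6.25
tool_pos: [0.4962, 0.0551, 0.0807]
eef_rot: [0.987, -0.159, -0.0, 0.0]
contact_force: [-1.1, 1.2, 5.4]
opening: 0.005
finger_force: 2.5
```

Run:
```python
from h import *
w=snap('wrist','w4.png');s=get_state();print(s['tool_pos'],s['contact_force'],R.from_quat(s['eef_rot']).as_matrix().round(3)[:2,0])
```

```text
[0.49620004 0.05516001 0.08071633] [-0.75260312  0.65792047  4.78192901] [ 0.949 -0.314]
```

View pics/w4.png

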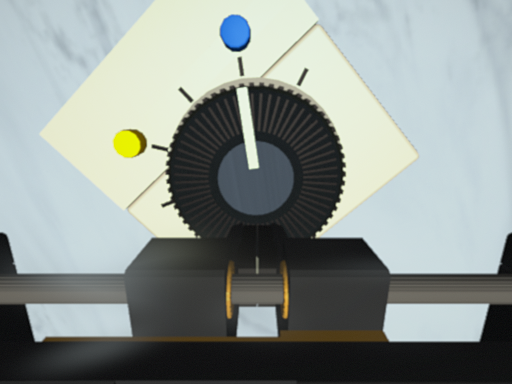

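The pointer (243,88) now lines up with the blue tick (240,66) and the blue pin (235,32). I'll lift straight up, then back away.

send_rows --motion '[{"x":0,"y":0,"z":-0.3,"rx":0,"ry":0,"rz":0,"jaw":0},{"x":0,"y":0,"z":-0.5,"rx":0,"ry":0,"rz":0,"jaw":0},{"x":0,"y":0,"z":-1.5,"rx":0,"ry":0,"rz":0,"jaw":0},{"x":0,"y":0,"z":-3,"rx":0,"ry":0,"rz":0,"jaw":0},{"x":0,"y":0,"z":-3,"rx":0,"ry":0,"rz":0,"jaw":0}]'

```text
clock: 6.8
tool_pos: [0.4963, 0.0548, 0.1644]
eef_rot: [0.987, -0.159, -0.0, 0.0]
contact_force: [0.9, -0.0, 0.8]
opening: 0.007
finger_force: 0.0
```

send_rows --motion '[{"x":0,"y":0,"z":-3,"rx":0,"ry":0,"rz":0,"jaw":0},{"x":0,"y":0,"z":-1.5,"rx":0,"ry":0,"rz":0,"jaw":0},{"x":0,"y":0,"z":0,"rx":0,"ry":0,"rz":0,"jaw":0},{"x":0,"y":0,"z":0,"rx":0,"ry":0,"rz":0,"jaw":0},{"x":0,"y":0,"z":0,"rx":0,"ry":0,"rz":0,"jaw":0}]'

```text
clock: 7.3
tool_pos: [0.4958, 0.0549, 0.2077]
eef_rot: [0.987, -0.159, -0.001, 0.0]
contact_force: [0.4, 0.4, -0.5]
opening: 0.004
finger_force: 0.0
```

Run:
```python
from h import *
w=snap('wrist','w5.png');s=get_state();print(s['tool_pos'],s['contact_force'],R.from_quat(s['eef_rot']).as_matrix().round(3)[:2,0])
```

```text
[0.49580888 0.05495225 0.207594  ] [ 0.05358389 -0.11948542 -0.44336278] [ 0.949 -0.314]
```

View pics/w5.png

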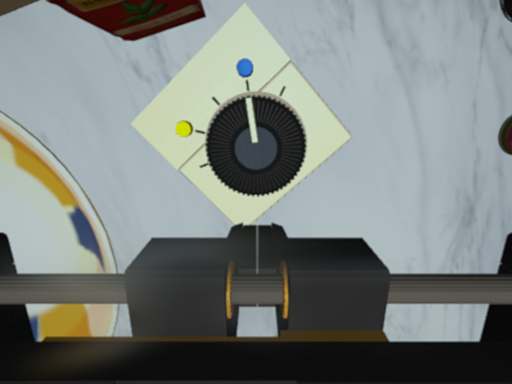

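With the arm clear, the pointer tip (249,98) stays in line with the blue tick (248,85) and pin (245,67). Both pins are in their holes.

```bash
python3 -c "
from plant import *
print(finish_job())"
```

```text
the job is handed in; nothing more can be done
None
```

The dial is one click round with its pointer in line with the blue pin, and the job was handed in at about 7 s; the pictures show the housing unmoved, both pins in their holes and nothing else touched.

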